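Find the hidden catch and open the vegetable box

TASK

Open the wooden vegetable box. Feel along the flat inlaid strip on its front deck for the hidden push catch, press it in so that the lid springs ajar, then push the lid steadily over with the fingers, without flinging it, until it stands open on its own, leaning back on its stop. Neither pick up nor shift the other things on the worktop.

Things in the scene. Friction and masses are not known exactly. Their poses are not given: they have to be found in the camera images.
- veg_box: Low plain wooden box, fixed to the worktop, 220 mm deep (its x axis, which points to its rear, away from the robot), 320 mm wide (y) and 100 mm high; origin at the centre of its underside. Its top is one flat face at z = 100 mm: in front a rigid fixed deck from x = -110 to -30 mm, behind it the lid.
- deck (a point): Centre of the deck's top (box x = -70, z = 100 mm; same axes). A flat strip of the same wood, 56 mm wide, is let into the deck along y, visible for 70 mm either side of this point. On its centre line, centred anywhere from y = -42 to +42 mm of this point, is the catch: a round button, 44 mm across, same wood, 0.5 mm below the deck, with a hairline seam. All else is rigid.
- catch (a joint): Travel of the hidden button, m: 0 out, flush; grows straight down as it is pressed; 0.006 fully in. A spring returns it: about 1.3 N to start, 3 N fully in. A fingertip moves it only if wholly inside the 44 mm circle, not resting on the rim. More than 0.0045 in, it frees the lid; it need not be kept in.
- lid (a joint): Angle of the lid, rad: 0 shut (latched, cannot be lifted), about 0.5 ajar, where its spring holds it once freed, 1.57 upright, 1.85 fully open on its stop. From ajar it swings freely, lightly damped; past about 1.65 it sinks back onto the stop by itself within 1 to 2 s, before that it falls back to ajar.
- lid_edge (a point): Middle of the upper front edge of the lid, a board 128 mm deep (hinge to edge), 320 mm wide, 10 mm thick, 0.18 kg. Its hinge runs along the box's y at x = +101 mm, z = 95 mm in the box's frame; the shut lid's edge is at x = -27 mm, z = 100 mm there. Its underside is plain but for a latch hook, 26 mm deep, behind the edge near its y = -130 mm end: push on the middle.
- mug: White mug, 62 x 92 x 51 mm high, loose, a bystander; origin under its centre.
- jar_left: Spice jar with a red cap, 45 mm across, 106 mm high, loose, a bystander left of the box; origin under its centre.
- jar_right: Spice jar with a red cap, 45 mm across, 106 mm high, loose, a bystander right of the box; origin under its centre.
- tin: Food tin, 57 mm across, 72 mm high, loose, a bystander; origin under its centre.
- cheese: Packet of cheese, 73 x 102 x 37 mm, loose, a bystander in front of the box; origin under its centre.
- tape: Roll of brown tape lying flat, 96 mm across, 48 mm high, loose, a bystander in front of the box; origin under its centre.

How it is judged:
By the outcome, as a careful person would: the job done as asked, in the order asked, and still so for the second after the job is handed in, with the robot touching nothing.
It also fails if it takes over 58 s, if anything falls off the work surface, if the arm or the gripper's body presses on something with over 40 N, if the wrist force passes 120 N, or if a joint passes its speed limit or range.

ROBOT

A 6-joint arm with a two-finger parallel gripper is mounted at the origin on a cart in front of the work surface, level with it; the furniture and walls round the work are solid. World frame = base frame: x ahead of the robot, y to its left, z up, the work surface at z = 0. Lengths are in m, angles in rad, forces in N, time in s.
With the tool pointing down it reaches from about 0.375 to 0.9 m from the base axis. Payload 3.1 kg.
Tool frame: the origin (TCP) lies between the finger pads; the fingertips stand 17 mm ahead of it and the grasp point (between the pads) lies 2 mm behind it (robot.nose_length is the distance from the TCP to the fingertips, in m); z points along the fingers, y is the line along which they close (so a half turn about z gives the same grasp; the last joint's range is limited). The gripper opens to 87 mm and grips with 3 to 60 N. Pads are 19 mm wide; open, the fingers measure 117 mm over their backs; the gripper's body (75 mm by 190 mm) begins 51 mm behind the grasp point.
Start: joints at [-1.504, 0.527, 1.433, -0, 1.181, -0.178], TCP at [0.152, -0.606, 0.24] pointing down, gripper open.
Joint ranges: [-3.08, 3.08], [-0.75, 2.2], [0.22, 2.44], [-1.43, 4.57], [0, 2.65], [-2.85, 2.85]. Speed limits (rad/s): [2.79, 2.79, 3.14, 3.14, 3.14, 3.14].

INTERFACE

Orientations are given as a unit quaternion [x, y, z, w].
In Python, from rig import robot, cams gives the robot as it stands.
- The arm moves only by the shell command python3 -m pendant 'ROWS' [FORCE]. ROWS is JSON, a list of rows, each an object with "jaw": the opening, from 0 (shut) to 1 (fully open); "linear": the shift along the tool's x, y, z in cm, a list of three; "twist": the turn about the tool's z in degrees. A call has 1 to 12 rows; each row shifts and turns the commanded pose from where the row before left it, along the tool's axes as they then stand; what a row does not reach is not made up. A row lasts 1/12 s, in which the tool goes at most 41.7 mm and 7.16 degrees, less where a joint would pass 70% of its speed; a pose out of reach is approached as far as the arm can. A call is refused whole if a number of a shift passes 4.17 or a number of a turn 7.16, either way. A call with a gripper value outside its range is refused whole. The fingers move at their own pace and stop on an object; FORCE is the grip in N (left out, the last holds). Time passes only in rows, so rows that do not move let the fingers close. It gives the time, the measured TCP pose, the force, the opening and the grip force at its end, in the units of the state.
- robot.get_obs(): the state, without advancing time (a new reading comes with each control period).
- cams.camera(name): name is "scene" or "top" or "wrist"; returns a dict with "color" (400x640x3 uint8, blue, green, red), "depth" (400x640 float32, m along the optical axis (not along the pixel's ray), 0 where there is no reading), "fov_y" (degrees; the focal length in pixels is half the picture's height over the tangent of half this angle, whatever the lens; pixels are square), "cx", "cy" (the principal point, pixels), "view" (4x4, takes a point from world to camera coordinates). Camera axes: x right, y down, z forward; pixel columns grow to the right and rows downward; lengths in m; the calibration is good to about 2 mm. The wrist camera is an equidistant fisheye: a pixel r from the principal point sees the ray r / f radians off the axis. A picture is of the moment at which its call begins.
- robot.hand_in(): hands the job in; it is judged then, once.
The state is a dict: "time": time; "q": joint angles; "joint_velocities": joint speeds; "joint_torque": joint torques, N m; "position": TCP position; "tool_rot": TCP orientation; "ft_force": force on the tool from outside, world axes, zero at the start; "moment": the same for the moment, N m; "grip_width": finger opening in m; "grip_force": force on a finger pad.
Only numpy, scipy, OpenCV 4.12 (cv2) and the standard library are available. Lean on these libraries where they do the work, as an engineer would, in place of code of your own. Each camera call takes 0.05 s, during which the arm holds its last target. There are 200 camera calls.

## Working session

There is one attempt and no reset: what is moved stays moved. The work goes in short steps, Python scripts to look and compute and a shell command to move; the robot and the scene stay as the last step left them, time stands still between calls to the robot, and variables do not carry over. Pictures are saved under pics/ and viewed, at most 10 in all, crops included, and the job is handed in when it is done.

```bash
mkdir -p pics
python3 - <<'E'
from rig import robot,cams
import cv2,numpy as np
o=robot.get_obs();print(o)
for n in("scene","top"):
    c=cams.camera(n);cv2.imwrite(f"pics/{n}0.png",c["color"]);np.savez(f"/tmp/{n}.npz",**c)
    print(n,c["fov_y"],c["cx"],c["cy"],np.round(c["view"],4).tolist())
E
```

```text
{'time': 0.0, 'q': array([-1.50449217e+00,  5.28459170e-01,  1.43391043e+00, -4.79267706e-05,
        1.18135882e+00, -1.78490570e-01]), 'joint_velocities': array([-0.0002918 ,  0.00050748,  0.00226859,  0.00065163, -0.00017321,
       -0.0007368 ]), 'joint_torque': array([ 2.37195854e-03, -4.40039170e+01, -1.76592010e+01,  6.33570878e-02,
        5.81863336e-02, -1.62264178e-04]), 'position': array([ 0.15144826, -0.60565865,  0.23857329]), 'tool_rot': array([ 9.92517110e-01,  1.22100968e-01,  3.77451296e-05, -1.06744662e-03]), 'ft_force': array([ 0.52407233, -0.09926035,  1.1134937 ]), 'moment': array([0.00399357, 0.04799754, 0.02312381]), 'grip_force': 0.0, 'grip_width': 0.08687519781449939}
scene 54.60750536693338 322.19004131130936 194.07274800366525 [[-0.7076, -0.7065, -0.0124, 0.3472], [-0.3836, 0.3988, -0.8329, 0.2733], [0.5934, -0.5847, -0.5532, 0.8201], [0.0, 0.0, 0.0, 1.0]]
top 48.343520146018555 317.81369892466995 196.60636844605932 [[-0.0199, -0.9998, 0.0048, 0.025], [-0.9914, 0.0191, -0.1293, 0.5073], [0.1292, -0.0073, -0.9916, 1.3063], [0.0, 0.0, 0.0, 1.0]]
```

View pics/top0.png

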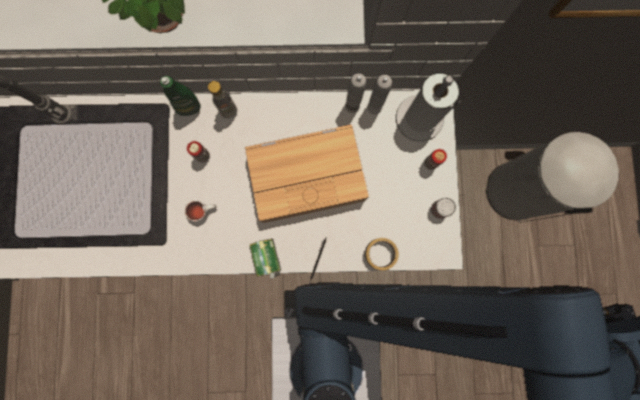

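View pics/scene0.png

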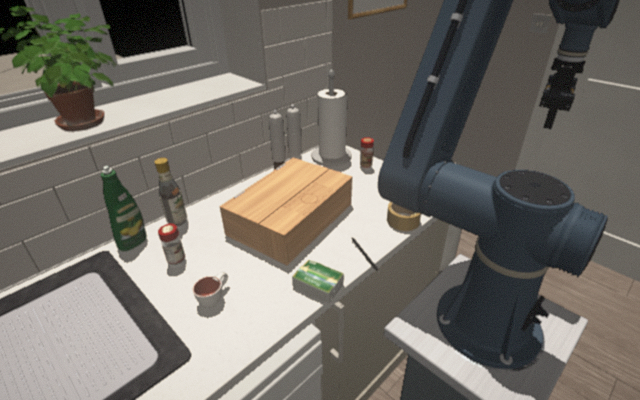

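The top view shows the box at about (307,175). The strip runs along its front deck, with a faint ring at about (311,195). I'll zoom in on that and fit the box pose.

```bash
cat > h.py <<'E'
import numpy as np,cv2
def cloud(c):
    f=200/np.tan(np.radians(float(c["fov_y"]))/2)
    v,u=np.mgrid[:400,:640];d=c["depth"]
    P=np.stack([(u-c["cx"])/f*d,(v-c["cy"])/f*d,d],-1)
    T=np.linalg.inv(c["view"]);return P@T[:3,:3].T+T[:3,3]
def at_z(c,u,v,z):
    f=200/np.tan(np.radians(float(c["fov_y"]))/2);T=np.linalg.inv(c["view"])
    r=T[:3,:3]@np.array([(u-c["cx"])/f,(v-c["cy"])/f,1]);return T[:3,3]+r*(z-T[2,3])/r[2]
E
python3 - <<'E'
from h import *
c=dict(np.load("/tmp/top.npz"));W=cloud(c)
m=np.zeros((400,640),bool);m[115:230,235:380]=1
m&=(abs(W[...,2]-.1)<.012)&(c["depth"]>0)
print(m.sum(),np.median(W[m][:,2]))
(rc,s,a)=r=cv2.minAreaRect(W[m][:,:2].astype(np.float32));print(r);print(cv2.boxPoints(r))
for uv in[(311,195),(246,147),(353,126),(367,200),(260,221)]:print(uv,at_z(c,*uv,.1))
cv2.imwrite("pics/crop1.png",cv2.resize(c["color"][115:230,235:380],None,fx=5,fy=5,interpolation=cv2.INTER_CUBIC))
from rig import cams
for n,(u,v) in dict(mug=(195,212),cheese=(265,257),tape=(381,253)).items(): print(n,W[v,u])
E
```

```text
8281 0.09982808626882034
((0.5739213228225708, 0.0494818240404129), (0.2220579832792282, 0.3207820951938629), 11.13443374633789)
[[ 0.4340089   0.1854128 ]
 [ 0.49595565 -0.12933114]
 [ 0.71383375 -0.08644915]
 [ 0.651887    0.22829479]]
(311, 195) [0.50398351 0.03486973 0.1       ]
(246, 147) [0.64769907 0.22036853 0.1       ]
(353, 126) [ 0.704509   -0.09115756  0.1       ]
(367, 200) [ 0.48652067 -0.12455039  0.1       ]
(260, 221) [0.43250157 0.18056942 0.1       ]
mug [0.47121316 0.39028559 0.0052587 ]
cheese [0.3310239  0.17396373 0.0372058 ]
tape [ 0.3359348  -0.17343169 -0.00076389]
```

View pics/crop1.png

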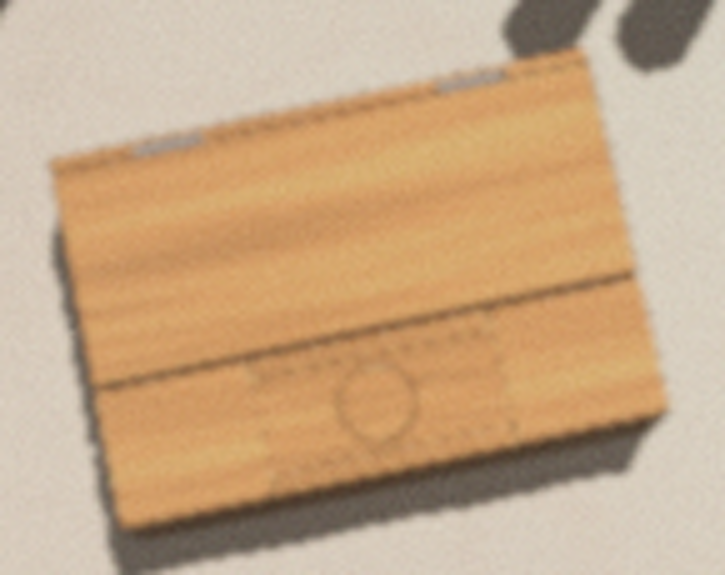

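The ring is at about crop (376,402), near the strip's middle and close to the deck centre (0.505, 0.036). Next I'll shut the jaws and travel above it.

```bash
python3 -m pendant '[{"jaw":0,"linear":[2.5,-1.9,0],"twist":2.9},{"jaw":0,"linear":[2.5,-1.9,0],"twist":0},{"jaw":0,"linear":[2.5,-1.9,0],"twist":0},{"jaw":0,"linear":[2.5,-1.9,0],"twist":0},{"jaw":0,"linear":[2.5,-1.9,0],"twist":0},{"jaw":0,"linear":[2.5,-1.9,0],"twist":0},{"jaw":0,"linear":[2.5,-1.9,0],"twist":0},{"jaw":0,"linear":[2.5,-1.9,0],"twist":0},{"jaw":0,"linear":[2.5,-1.9,0],"twist":0},{"jaw":0,"linear":[2.5,-1.9,0],"twist":0},{"jaw":0,"linear":[2.5,-1.9,0],"twist":0},{"jaw":0,"linear":[2.5,-1.9,0],"twist":0}]' 20
python3 -m pendant '[{"jaw":0,"linear":[1.4,-2.8,0],"twist":0},{"jaw":0,"linear":[1.4,-2.8,0],"twist":0},{"jaw":0,"linear":[1.4,-2.8,0],"twist":0},{"jaw":0,"linear":[1.4,-2.8,0],"twist":0},{"jaw":0,"linear":[1.4,-2.8,0],"twist":0},{"jaw":0,"linear":[1.4,-2.8,0],"twist":0},{"jaw":0,"linear":[1.4,-2.8,0],"twist":0},{"jaw":0,"linear":[1.4,-2.8,0],"twist":0},{"jaw":0,"linear":[1.4,-2.8,0],"twist":0},{"jaw":0,"linear":[1.4,-2.8,0],"twist":0},{"jaw":0,"linear":[1.4,-2.8,0],"twist":0},{"jaw":0,"linear":[1.4,-2.8,0],"twist":0}]'
python3 - <<'E'
from rig import robot,cams
from h import *
from scipy.spatial.transform import Rotation as R
c=cams.camera("wrist");cv2.imwrite("pics/w1.png",c["color"]);np.savez("/tmp/w1.npz",**c)
o=robot.get_obs();Rt=R.from_quat(o["tool_rot"]).as_matrix();p=o["position"]
g=np.array([.574,.0495])-.07*np.array([.981,.193])
print(o["time"],p,Rt.round(4).tolist(),"to deck tool cm",100*Rt.T@(np.r_[g,.117]-p))
E
```

```text
time: 1.1
position: [0.4013, -0.3222, 0.2393]
tool_rot: [0.995, 0.097, -0.0, -0.0]
ft_force: [-0.3, -0.1, -0.1]
grip_width: 0.0148
grip_force: 0.0
time: 2.1
position: [0.5005, 0.04, 0.2393]
tool_rot: [0.995, 0.097, -0.0, -0.0]
ft_force: [0.9, 0.5, 0.1]
grip_width: 0.0005
grip_force: 0.0
2.15 [0.50173157 0.04472871 0.23950046] [[0.9807, 0.1956, 0.0015], [0.1955, -0.9807, 0.0043], [0.0023, -0.0039, -1.0]] to deck tool cm [ 0.15421643  0.97496406 12.24673167]
```

View pics/w1.png

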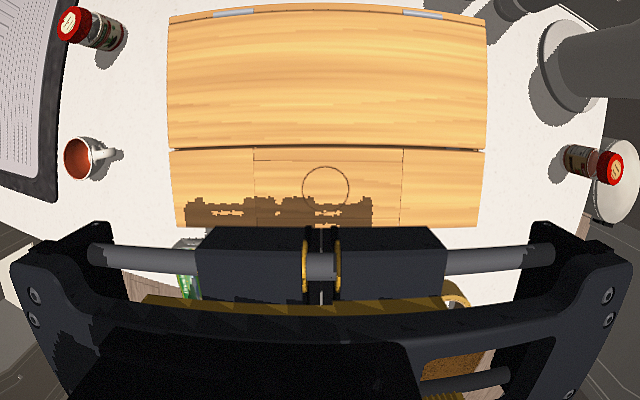

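The wrist view shows the button ring centred at about (325.5,188), the strip's ends at x≈254 and x≈403, and the lid gap at y≈149. I'll convert these to world positions.

```bash
cat >> h.py <<'E'
def fish(c,u,v,z):
    f=200/np.tan(np.radians(float(c["fov_y"]))/2);T=np.linalg.inv(c["view"])
    d=np.array([u-c["cx"],v-c["cy"]]);r=np.linalg.norm(d);t=r/f
    ray=T[:3,:3]@np.r_[d/r*np.sin(t),np.cos(t)];return T[:3,3]+ray*(z-T[2,3])/ray[2]
E
python3 - <<'E'
from h import *
c=dict(np.load("/tmp/w1.npz"))
p=np.array([.5017,.0447]);R=np.array([[.981,.195],[.195,-.981]])
for n,u,v in[("ring",325.5,188),("ringL",302,188),("ringR",349,188),("ringTop",325.5,165.5),("stripLtop",253.5,160),("stripRtop",403,160),("lidgap",326,149),("deckL",168,152),("deckR",486,150)]:
    w=fish(c,u,v,.1);print(n,w.round(4),"tool cm",(100*R.T@(w[:2]-p)).round(2))
E
```

```text
ring [0.5063 0.0372 0.1   ] tool cm [0.31 0.82]
ringL [0.502  0.0591 0.1   ] tool cm [ 0.31 -1.41]
ringR [0.5106 0.0153 0.1   ] tool cm [0.3  3.06]
ringTop [0.5274 0.0414 0.1   ] tool cm [2.46 0.82]
stripLtop [0.52   0.1092 0.1   ] tool cm [ 3.05 -5.97]
stripRtop [ 0.5476 -0.0298  0.1   ] tool cm [3.05 8.2 ]
lidgap [0.5427 0.044  0.1   ] tool cm [4.01 0.87]
deckL [0.5132 0.1999 0.1   ] tool cm [  4.15 -15.  ]
deckR [ 0.578  -0.1158  0.1   ] tool cm [ 4.35 17.24]
```

```bash
python3 -m pendant '[{"jaw":0,"linear":[0.2,0.8,0],"twist":0},{"jaw":0,"linear":[0,0,2],"twist":0},{"jaw":0,"linear":[0,0,2.4],"twist":0},{"jaw":0,"linear":[0,0,2.4],"twist":0},{"jaw":0,"linear":[0,0,2],"twist":0},{"jaw":0,"linear":[0,0,1.2],"twist":0},{"jaw":0,"linear":[0,0,0.8],"twist":0},{"jaw":0,"linear":[0,0,0.4],"twist":0},{"jaw":0,"linear":[0,0,0],"twist":0},{"jaw":0,"linear":[0,0,0],"twist":0},{"jaw":0,"linear":[0,0,0],"twist":0}]'
python3 - <<'E'
from rig import robot
from h import *
from scipy.spatial.transform import Rotation as R
o=robot.get_obs();Rt=R.from_quat(o["tool_rot"]).as_matrix();p=o["position"]
print(o["time"],p,"tool cm to ring",100*Rt.T@(np.array([.5063,.0372,.117])-p))
E
```

```text
time: 3.07
position: [0.5049, 0.0306, 0.1284]
tool_rot: [0.995, 0.097, 0.001, 0.0]
ft_force: [0.0, 0.8, -0.5]
grip_width: 0.0004
grip_force: 0.0
3.0667 [0.50486857 0.03059663 0.12837035] tool cm to ring [ 0.26571189 -0.62117649  1.13706638]
```

```bash
python3 -m pendant '[{"jaw":0,"linear":[0.2,-0.6,0],"twist":0},{"jaw":0,"linear":[0,0,0.4],"twist":0},{"jaw":0,"linear":[0,0,0.3],"twist":0},{"jaw":0,"linear":[0,0,0],"twist":0},{"jaw":0,"linear":[0,0,0],"twist":0},{"jaw":0,"linear":[0,0,0],"twist":0}]'
python3 - <<'E'
from rig import robot
from h import *
from scipy.spatial.transform import Rotation as R
o=robot.get_obs();Rt=R.from_quat(o["tool_rot"]).as_matrix();p=o["position"]
print(o["time"],p,"tool cm to ring",100*Rt.T@(np.array([.5063,.0372,.117])-p))
E
```

```text
time: 3.57
position: [0.5049, 0.0372, 0.1205]
tool_rot: [0.995, 0.097, -0.0, -0.0]
ft_force: [1.0, -1.2, -0.3]
grip_width: 0.0003
grip_force: 0.0
3.5667 [0.50491988 0.03724652 0.12048807] tool cm to ring [0.1345709  0.03122896 0.3487851 ]
```

```bash
python3 -m pendant '[{"jaw":0,"linear":[0.1,0,0.2],"twist":0},{"jaw":0,"linear":[0,0,0.15],"twist":0},{"jaw":0,"linear":[0,0,0.1],"twist":0},{"jaw":0,"linear":[0,0,0.1],"twist":0},{"jaw":0,"linear":[0,0,0],"twist":0},{"jaw":0,"linear":[0,0,0],"twist":0}]'
```

```text
time: 4.07
position: [0.5063, 0.0373, 0.1151]
tool_rot: [0.995, 0.097, 0.0, 0.0]
ft_force: [0.9, 0.0, 1.7]
grip_width: 0.0003
grip_force: 0.7
```

The tip is 2 mm below the deck with only 1.7 N on it, so this is the button. I'll press on.

```bash
python3 -m pendant '[{"jaw":0,"linear":[0,0,0.1],"twist":0},{"jaw":0,"linear":[0,0,0.1],"twist":0},{"jaw":0,"linear":[0,0,0.1],"twist":0},{"jaw":0,"linear":[0,0,0.1],"twist":0},{"jaw":0,"linear":[0,0,0],"twist":0},{"jaw":0,"linear":[0,0,0],"twist":0},{"jaw":0,"linear":[0,0,0],"twist":0}]'
python3 - <<'E'
from rig import cams
from h import *
c=cams.camera("scene");cv2.imwrite("pics/s2.png",c["color"][130:280,190:390].repeat(3,0).repeat(3,1))
E
```

```text
time: 4.65
position: [0.5062, 0.0373, 0.1111]
tool_rot: [0.995, 0.097, 0.0, 0.0]
ft_force: [-0.1, -0.7, 2.5]
grip_width: 0.0003
grip_force: 1.3
```

View pics/s2.png

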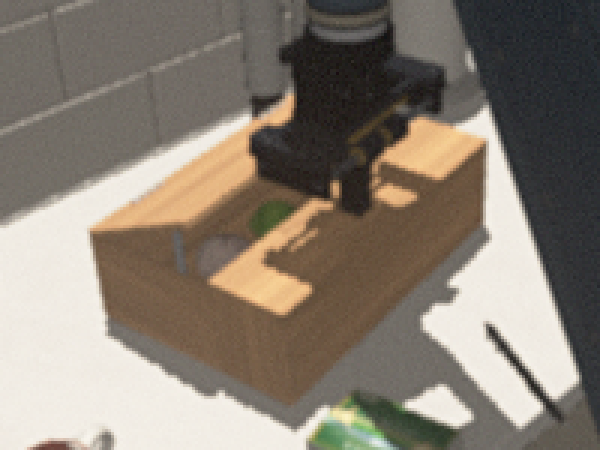

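The lid is ajar, with the gap visible at about (250,210) in the crop. I'll lift off the button and move the fingers up to the lid edge.

```bash
python3 -m pendant '[{"jaw":0,"linear":[0,0,-0.5],"twist":0},{"jaw":0,"linear":[0,0,-0.9],"twist":0},{"jaw":0,"linear":[0.5,0,-0.5],"twist":0},{"jaw":0,"linear":[0.8,0,0],"twist":0},{"jaw":0,"linear":[0.8,0,0],"twist":0},{"jaw":0,"linear":[0.7,0,0],"twist":0},{"jaw":0,"linear":[0.5,0,0],"twist":0},{"jaw":0,"linear":[0.4,0,0],"twist":0},{"jaw":0,"linear":[0.3,0,0],"twist":0},{"jaw":0,"linear":[0.2,0,0],"twist":0},{"jaw":0,"linear":[0,0,0],"twist":0}]'
python3 - <<'E'
from rig import robot,cams
from h import *
c=cams.camera("scene");cv2.imwrite("pics/s3.png",c["color"][110:280,190:390].repeat(3,0).repeat(3,1))
p=robot.get_obs()["position"][:2]-[.574,.0495];print(p@[.981,.193],p@[-.193,.981])
E
```

```text
time: 5.62
position: [0.5474, 0.0456, 0.1298]
tool_rot: [0.995, 0.097, -0.0, -0.0]
ft_force: [-0.7, -0.8, 0.6]
grip_width: 0.0003
grip_force: 0.0
-0.02721742947114904 0.0013633829264833037
```

View pics/s3.png

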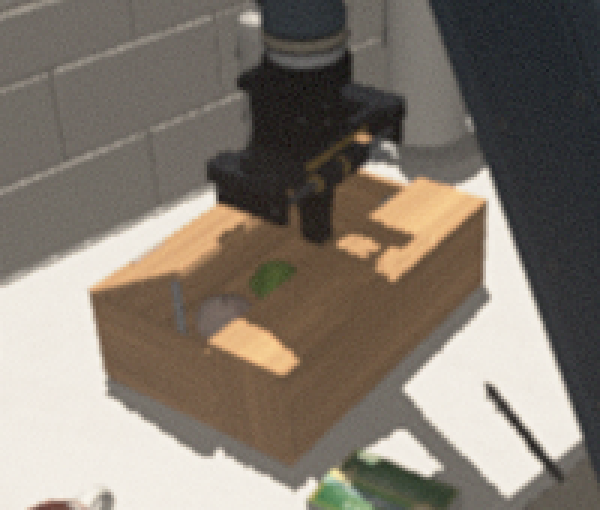

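The fingers stand about 4 mm in front of the raised lid edge, with the body clear above it. I'll push slowly while rising.

```bash
python3 -m pendant '[{"jaw":0,"linear":[0.2,0,0],"twist":0},{"jaw":0,"linear":[0.2,0,-0.1],"twist":0},{"jaw":0,"linear":[0.15,0,-0.25],"twist":0},{"jaw":0,"linear":[0.15,0,-0.25],"twist":0},{"jaw":0,"linear":[0.15,0,-0.25],"twist":0},{"jaw":0,"linear":[0.15,0,-0.25],"twist":0},{"jaw":0,"linear":[0.15,0,-0.25],"twist":0},{"jaw":0,"linear":[0.2,0,-0.3],"twist":0},{"jaw":0,"linear":[0.2,0,-0.3],"twist":0},{"jaw":0,"linear":[0.2,0,-0.3],"twist":0},{"jaw":0,"linear":[0,0,0],"twist":0}]'
python3 - <<'E'
from rig import robot,cams
from h import *
c=cams.camera("scene");cv2.imwrite("pics/s4.png",c["color"][90:280,190:390].repeat(3,0).repeat(3,1))
p=robot.get_obs()["position"][:2]-[.574,.0495];print(p@[.981,.193],p@[-.193,.981])
E
```

```text
time: 6.58
position: [0.5654, 0.0492, 0.1535]
tool_rot: [0.995, 0.097, 0.001, -0.0]
ft_force: [-3.1, -0.3, 2.2]
grip_width: 0.0005
grip_force: 1.7
-0.008895425132835626 0.0013322131196042213
```

View pics/s4.png

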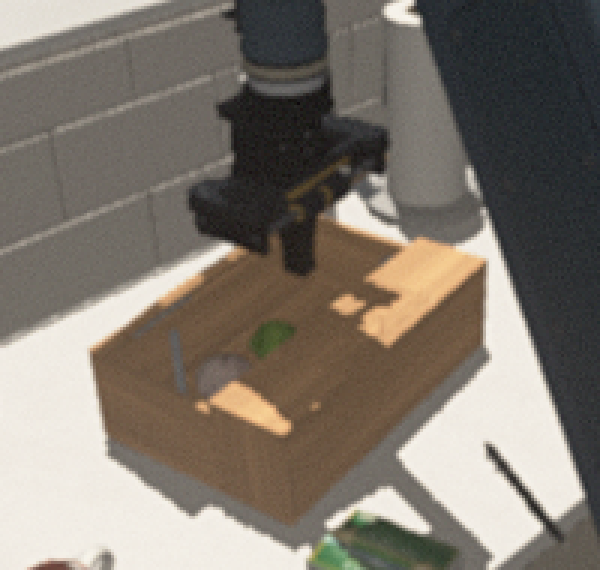

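The lid follows the fingers (about 0.7 rad) with only about 4 N of force, so I'll continue.

```bash
python3 -m pendant '[{"jaw":0,"linear":[0.2,0,-0.3],"twist":0},{"jaw":0,"linear":[0.25,0,-0.35],"twist":0},{"jaw":0,"linear":[0.3,0,-0.35],"twist":0},{"jaw":0,"linear":[0.3,0,-0.35],"twist":0},{"jaw":0,"linear":[0.3,0,-0.35],"twist":0},{"jaw":0,"linear":[0.35,0,-0.35],"twist":0},{"jaw":0,"linear":[0.35,0,-0.35],"twist":0},{"jaw":0,"linear":[0.35,0,-0.35],"twist":0},{"jaw":0,"linear":[0.35,0,-0.35],"twist":0},{"jaw":0,"linear":[0.35,0,-0.35],"twist":0},{"jaw":0,"linear":[0.35,0,-0.3],"twist":0},{"jaw":0,"linear":[0.35,0,-0.3],"twist":0}]'
python3 -m pendant '[{"jaw":0,"linear":[0.35,0,-0.25],"twist":0},{"jaw":0,"linear":[0.35,0,-0.25],"twist":0},{"jaw":0,"linear":[0.35,0,-0.25],"twist":0},{"jaw":0,"linear":[0.35,0,-0.2],"twist":0},{"jaw":0,"linear":[0.35,0,-0.2],"twist":0},{"jaw":0,"linear":[0.35,0,-0.2],"twist":0},{"jaw":0,"linear":[0.35,0,-0.15],"twist":0},{"jaw":0,"linear":[0.35,0,-0.1],"twist":0},{"jaw":0,"linear":[0.3,0,-0.1],"twist":0},{"jaw":0,"linear":[0.2,0,0],"twist":0},{"jaw":0,"linear":[0,0,0],"twist":0}]'
python3 - <<'E'
from rig import robot,cams
from h import *
c=cams.camera("scene");cv2.imwrite("pics/s5.png",c["color"][60:260,190:390].repeat(3,0).repeat(3,1))
p=robot.get_obs()["position"][:2]-[.574,.0495];print(p@[.981,.193],p@[-.193,.981])
E
```

```text
time: 7.63
position: [0.602, 0.0563, 0.1934]
tool_rot: [0.995, 0.097, 0.0, -0.0]
ft_force: [-0.3, -0.0, -0.1]
grip_width: 0.0005
grip_force: 0.2
time: 8.55
position: [0.6346, 0.0626, 0.2102]
tool_rot: [0.995, 0.097, 0.0, 0.0]
ft_force: [-0.7, 0.1, 0.8]
grip_width: 0.0001
grip_force: 0.1
0.06164150419306252 0.001206180695989883
```

View pics/s5.png

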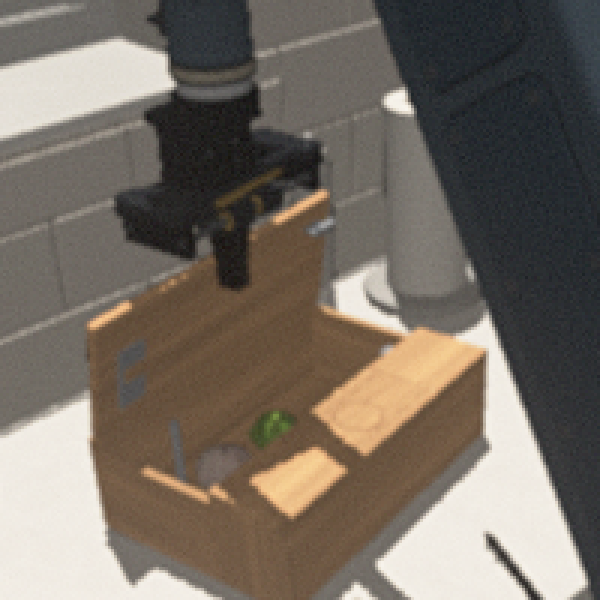

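The lid is at about 1.35 rad with the fingers on the middle of its underside. I'll ease it past upright.

```bash
python3 -m pendant '[{"jaw":0,"linear":[0.2,0,-0.1],"twist":0},{"jaw":0,"linear":[0.25,0,-0.1],"twist":0},{"jaw":0,"linear":[0.25,0,-0.1],"twist":0},{"jaw":0,"linear":[0.25,0,-0.1],"twist":0},{"jaw":0,"linear":[0.25,0,0],"twist":0},{"jaw":0,"linear":[0.25,0,0],"twist":0},{"jaw":0,"linear":[0.25,0,0],"twist":0},{"jaw":0,"linear":[0.25,0,0],"twist":0},{"jaw":0,"linear":[0.25,0,0],"twist":0},{"jaw":0,"linear":[0.25,0,0],"twist":0},{"jaw":0,"linear":[0.25,0,0],"twist":0},{"jaw":0,"linear":[0.25,0,0],"twist":0}]'
python3 -m pendant '[{"jaw":0,"linear":[0.25,0,0],"twist":0},{"jaw":0,"linear":[0.25,0,0],"twist":0},{"jaw":0,"linear":[0.25,0,0],"twist":0},{"jaw":0,"linear":[0.25,0,0],"twist":0},{"jaw":0,"linear":[0.25,0,0],"twist":0},{"jaw":0,"linear":[0.2,0,0],"twist":0},{"jaw":0,"linear":[0,0,0],"twist":0},{"jaw":0,"linear":[0,0,0],"twist":0}]'
python3 - <<'E'
from rig import robot,cams
from h import *
c=cams.camera("scene");cv2.imwrite("pics/s6.png",c["color"][60:260,190:390].repeat(3,0).repeat(3,1))
p=robot.get_obs()["position"][:2]-[.574,.0495];print(p@[.981,.193],p@[-.193,.981])
E
```

```text
time: 9.6
position: [0.6632, 0.0683, 0.214]
tool_rot: [0.995, 0.097, -0.0, -0.0]
ft_force: [-0.3, 0.4, 0.3]
grip_width: 0.0001
grip_force: 0.1
time: 10.27
position: [0.6772, 0.0711, 0.214]
tool_rot: [0.995, 0.097, -0.0, -0.0]
ft_force: [-0.9, -0.1, -0.3]
grip_width: 0.0005
grip_force: 0.0
0.10530407748177052 0.0012631711215096532
```

View pics/s6.png

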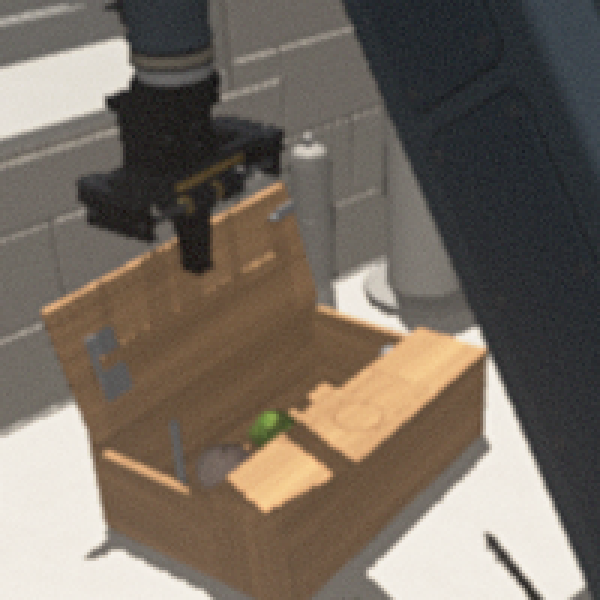

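The lid leans back past upright. I'll withdraw forward and up, let it settle, and check its angle from depth.

```bash
python3 -m pendant '[{"jaw":0,"linear":[-0.3,0,0],"twist":0},{"jaw":0,"linear":[-0.6,0,0],"twist":0},{"jaw":0,"linear":[-1,0,0],"twist":0},{"jaw":0,"linear":[-1.5,0,0],"twist":0},{"jaw":0,"linear":[-1.5,0,-0.5],"twist":0},{"jaw":0,"linear":[-1.5,0,-1],"twist":0},{"jaw":0,"linear":[-1.5,0,-1],"twist":0},{"jaw":0,"linear":[-1.5,0,-1],"twist":0},{"jaw":0,"linear":[-1.5,0,-1],"twist":0},{"jaw":0,"linear":[-1,0,-0.5],"twist":0},{"jaw":0,"linear":[-0.5,0,0],"twist":0},{"jaw":0,"linear":[0,0,0],"twist":0}]'
for i in 1 2; do python3 -m pendant '[{"jaw":0,"linear":[0,0,0],"twist":0},{"jaw":0,"linear":[0,0,0],"twist":0},{"jaw":0,"linear":[0,0,0],"twist":0},{"jaw":0,"linear":[0,0,0],"twist":0},{"jaw":0,"linear":[0,0,0],"twist":0},{"jaw":0,"linear":[0,0,0],"twist":0},{"jaw":0,"linear":[0,0,0],"twist":0},{"jaw":0,"linear":[0,0,0],"twist":0},{"jaw":0,"linear":[0,0,0],"twist":0},{"jaw":0,"linear":[0,0,0],"twist":0},{"jaw":0,"linear":[0,0,0],"twist":0},{"jaw":0,"linear":[0,0,0],"twist":0}]'; done
python3 - <<'E'
from rig import cams
from h import *
for k in range(2):
    c=cams.camera("scene");W=cloud(c);q=W[...,:2]-[.574,.0495];x=q@[.981,.193];y=q@[-.193,.981];z=W[...,2]
    m=(abs(y)<.15)&(x>.07)&(x<.18)&(z>.12)&(z<.24)&(c["depth"]>0)
    a=np.polyfit(z[m],x[m],1);print(m.sum(),z[m].max(),"lid angle",np.pi/2+np.arctan(a[0]))
c0=dict(np.load("/tmp/scene.npz"))
cv2.imwrite("pics/s7.png",np.hstack([c0["color"][100:320,100:500],c["color"][100:320,100:500]]))
E
```

```text
time: 11.32
position: [0.5544, 0.0471, 0.2643]
tool_rot: [0.995, 0.097, -0.0, -0.0]
ft_force: [0.2, -0.4, 1.1]
grip_width: 0.0007
grip_force: 0.0
time: 12.32
position: [0.5555, 0.0471, 0.2641]
tool_rot: [0.995, 0.097, 0.0, -0.0]
ft_force: [0.3, 0.3, 0.9]
grip_width: -0.0
grip_force: 0.0
time: 13.32
position: [0.5555, 0.0471, 0.2641]
tool_rot: [0.995, 0.097, 0.0, -0.0]
ft_force: [0.3, 0.0, 0.4]
grip_width: 0.0004
grip_force: 0.0
2905 0.22112569860167863 lid angle 1.861784439106857
2887 0.2210866731017826 lid angle 1.8627252331270394
```

View pics/s7.png

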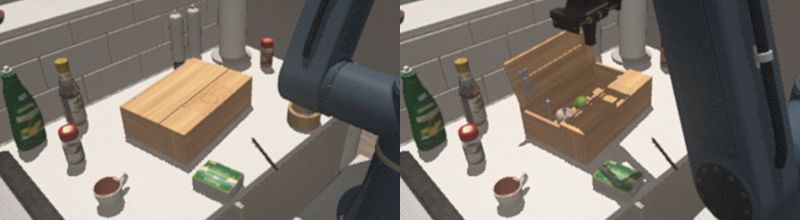

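The lid rests on its stop at about 1.86 rad, the mug, cheese and left jar are where they were, and the robot is clear of everything.

```bash
python3 -c "
from rig import robot
print(robot.hand_in())"
```

```text
the job is handed in; nothing more can be done
None
```

The box is open and the job is handed in at about 13.4 s: I pressed the catch, and the lid rests on its stop at about 1.86 rad with the arm clear; the bystanders in the last picture had not moved, though tape, tin and right jar were out of view or hidden there.

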